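# Close up a bench mains box and take its dial padlock off

### The job

The wiring job in this bench mains box is finished: first press the loose aluminium terminal cover down until it snaps flush under its two spring catches. Then turn the dial of the padlock clockwise through its clicks until its white line points at the red mark by the shackle, and pull the lock back from the staple until the shackle is drawn fully open. Unhook the lock and hold it up over the box, dial facing up, shackle still open, at least 10 cm clear of the panel: finish holding it still in the gripper, with the cover still flush and everything else left where it was.

Things in the scene. Friction and masses are not known exactly. Their poses are not given: they have to be found in the camera images.
- mains_box: grey mains box fixed to the bench, 280 (x) x 320 (y) x 70 mm high; origin: centre of its underside; x away from its socket front, z up. On the panel: left (+y) the terminal cover in its 5 mm deep recess, with two catches (9 mm high) just outside its near edge; right the staple and padlock, and behind them, from x = +48 mm, a clear guard 52 mm high over a red switch (it stays shut).
- cover: loose aluminium plate, 100 (x) x 80 (y) x 5 mm, yellow triangle on top; origin: centre of its underside, z up, x as the box's. At the start its far (+x) edge is home and its near (-x) edge rides 9 mm high on two spring catches. About 8 N straight down, 25 mm in from the near edge, pushes it past them; its top is then level with the panel and the catches keep it there.
- cover_near (a point): point on the cover's top face, 3 mm in from the middle of its near (-x, raised) edge
- cover_far (a point): point on the cover's top face, 3 mm in from the middle of its far (+x) edge
- padlock: loose round steel dial padlock, about 0.43 kg in all, lying on the panel, dial up; case 54 mm diameter, 24 mm thick; origin: centre of the case's underside; x points to the shackle, z up. Red mark on the case's top rim at +x. It can shift on the staple and swing 0.1 to 0.2 rad, until the staple stops it from turning with the dial. With the shackle out the dial is blocked; turning it turns the lock
- dial_grip (a point): on the dial's axis, 36 mm above the case's underside: the middle of the black knob to grip, 28 mm diameter, 16 mm high (28 to 44 mm above the case's underside); below it a 41 mm diameter, 4 mm thick skirt lies on the case
- dial_mark (a point): white line on the dial's skirt, 18 mm from the dial's axis
- dial (a joint): dial angle, rad: 0 when the white line points at the red mark (the only place where the lock opens, within 0.06 rad), positive when the line is anticlockwise of it seen from above, so turning clockwise lowers it; stops at +-3.1. Clicks every 0.314 rad (20 notches), about 0.03 N m a click; let go, it settles into the nearest notch. It starts 2 to 4 clicks from 0
- shackle (a joint): how far the shackle is drawn out of the case along the padlock's +x, m: 0 shut, 0.020 fully open; sliding takes about 3 to 5 N and it stays where it is left
- shackle_bow (a point): middle of the shackle's bow, on its bar; moves with the shackle. 7 mm round bar, 12 mm above the case's underside; legs at y = +13 (long, captive) and y = -13 mm (short, comes free) in the padlock's frame; the bow's inner edge is 50 mm from the padlock's origin when shut, 70 mm when open
- staple (a point): middle of a steel loop fixed upright on the panel, 12 mm above it: 5 mm round bar, plane across the box's x, inside 14 mm wide and 20 mm high, top 25 mm above the panel. The shackle's short leg runs through it along x; it starts 32 to 45 mm ahead of the padlock's origin. Pulling the lock back (-x of the box) brings the bow against the loop, which holds the shackle while the case comes away
- multimeter: bystander: teal and black analogue meter, 100 x 135 x 51 mm; origin under its centre
- terminal_driver: bystander: small yellow screwdriver, 127 mm long, lying on the mains box behind the cover; origin under its middle
- solder_reel: bystander: aluminium reel, 60 mm diameter, 40 mm high; origin under its centre
- flux_jar: bystander: small jar, 48 mm diameter, 55 mm high; origin under its centre
- parts_tray: bystander: blue divided tray, 100 x 130 x 25 mm; origin under its centre
- tip_cleaner: bystander: black round pot with brass top, 72 mm diameter, 47 mm high; origin under its centre
- pcb: bystander: olive green circuit board, 90 x 140 mm; origin under its centre
- shackle_gap (a point): fixed on the padlock at x = 34, y = -13 mm, 12 mm above its underside: with the shackle open, the middle of the 14 mm long gap between the case and the short leg's end. To unhook, raise the open lock about 2 mm off the panel (dragged, it tips and jams; the loop leaves 4 mm above the bar), carry it forward (+x of the box), square to the box, until the loop stands here, then lift straight up
Things that resemble listed ones, but are neither listed nor needed, are in the scene too. Of the things like the cover, leave any that is black or brown; of the rest the larger one is meant.

How it is judged:
By the outcome, as a careful person would: the job done as asked, in the order asked, and still so for the second after the job is handed in, while the arm keeps its last pose, push and grip.
It also fails if it takes over 51 s, if anything falls off the work surface, if the arm or the gripper's body presses on something with over 40 N, if the wrist force passes 120 N, or if a joint passes its speed limit or range.

### The arm

A 7-joint arm with a two-finger parallel gripper is mounted at the origin on the work surface. World frame = base frame: x ahead of the robot, y to its left, z up, the work surface at z = 0. Lengths are in m, angles in rad, forces in N, time in s.
With the tool pointing down it reaches from about 0.425 to 0.875 m from the base axis. Payload 4.7 kg.
Tool frame: the origin (TCP) lies at the very end of the fingers, on their centre line; the grasp point (between the pads) lies behind it (ctrl.tcp_to_grasp is the y of the grasp point in the tool frame, in m); y points along the fingers, x is the direction in which the jaws open and shut, and the axes are right-handed (so a half turn about y gives the same grasp; the last joint's range is limited). The gripper opens to 87 mm and grips with 3 to 60 N. Pads are 19 mm wide; open, the fingers measure 117 mm over their backs; the gripper's body (75 mm by 190 mm) begins 51 mm behind the grasp point.
Start: joints at [-1.315, 0.321, -0.07, 1.45, 0.023, 1.371, -0.057], TCP at [0.156, 0.631, 0.223] pointing down, gripper open.
Joint ranges: [-2.86, 2.86], [-0.3, 2.09], [-1.38, 1.24], [0.06, 2.45], [-1.56, 4.7], [0.09, 2.05], [-2.69, 2.69]. Speed limits (rad/s): [2.57, 2.57, 3.14, 3.14, 3.14, 3.14, 3.14].

### API

Orientations are given as a rotation vector (axis times angle).
In Python, from bench import ctrl, get_image, workorder gives the robot as it stands.
- The arm moves only by the tool drive_tool, never from a script. Its argument "increments" is text: rows parted by semicolons, each of 5 numbers parted by spaces: the shift along the tool's x, y, z in mm, then the turn about the tool's y in degrees, then the closure in counts, from 0 (fully open) to 255 (shut). In form: tx ty tz yaw fingers; .... A call has 1 to 20 rows; each row shifts and turns the commanded pose from where the row before left it, along the tool's axes as they then stand; what a row does not reach is not made up. A row lasts 1/8 s, in which the tool goes at most 62.5 mm and 10.7 degrees, less where a joint would pass 70% of its speed; a pose out of reach is approached as far as the arm can. A call is refused whole if a number of a shift passes 62.5 or a number of a turn 10.7, either way. A call with a gripper value outside its range is refused whole. The fingers move at their own pace and stop on an object; "squeeze" is the grip in N (left out, the last holds). Time passes only in rows, so rows that do not move let the fingers close. It gives the time, the measured TCP pose, the force and the opening at its end, in the units of the state.
- ctrl.get_state(): the state, without advancing time (a new reading comes with each control period).
- get_image(name): name is "side" or "top"; returns a dict with "img" (420x560x3 uint8, red, green, blue), "mtx" (3x3 intrinsics, pixels), "camera_from_world" (4x4, takes a point from world to camera coordinates). Camera axes: x right, y up, looking along -z (the intrinsics and any distortion apply to the point x, -y, -z); pixel columns grow to the right and rows downward; lengths in m; the calibration is good to about 2 mm. A picture is of the moment at which its call begins. There is no depth.
- workorder.close_job(): hands the job in, once; it reports no verdict.
The state is a dict: "time": time; "joint_positions": joint angles; "qd": joint speeds; "joint_torque": joint torques, N m; "position": TCP position; "tool_rot": TCP orientation; "ft_force": force on the tool from outside, world axes, zero at the start; "torque": the same for the moment, N m; "grip_width": opening from 0.0 (shut) to 1.0 (fully open).
Only numpy, scipy, OpenCV 4.12 (cv2) and the standard library are available. Lean on these libraries where they do the work, as an engineer would, in place of code of your own. Each camera call takes 0.05 s, during which the arm holds its last target.

## Working session

There is one attempt and no reset: what is moved stays moved. The work goes in short steps, Python scripts to look and compute and a tool call to move; the robot and the scene stay as the last step left them, time stands still between calls to the robot, and variables do not carry over. Pictures are saved under pics/ and viewed, and the job is handed in when it is done.

Besides the shell and the picture viewer there is one more tool, called after "Request:" by a JSON object that holds its "api" and its "payload", one argument or row to a line. drive_tool: Moves the arm, as the interface text tells. Its arguments: {"type":"object","properties":{"increments":{"type":"string"},"squeeze":{"type":"number"}},"required":["increments"]}

```bash
ls; mkdir -p pics; python3 - <<'E'
from bench import ctrl,get_image,workorder
import cv2,numpy as np
for n in("side","top"):
    d=get_image(n); np.savez(f"pics/{n}0.npz",**d)
    cv2.imwrite(f"pics/{n}0.png",d["img"][:,:,::-1]); print(n,d["mtx"].tolist(),np.round(d["camera_from_world"],4).tolist(),[k for k in d])
print(ctrl.get_state(),ctrl.tcp_to_grasp)
E
```

```text
pics
side [[517.6107478623632, 0.0, 273.2583731909972], [0.0, 517.6107478623632, 204.87263466444645], [0.0, 0.0, 1.0]] [[0.8467, -0.532, 0.0048, -0.447], [0.4037, 0.6484, 0.6454, -0.2474], [-0.3465, -0.5445, 0.7638, -1.4611], [0.0, 0.0, 0.0, 1.0]] ['img', 'mtx', 'camera_from_world']
top [[392.82681721575085, 0.0, 280.89052183011285], [0.0, 392.82681721575085, 210.2247578316481], [0.0, 0.0, 1.0]] [[-0.0157, -0.9997, -0.0169, 0.0074], [0.9914, -0.0178, 0.1294, -0.5008], [-0.1297, -0.0147, 0.9914, -1.046], [0.0, 0.0, 0.0, 1.0]] ['img', 'mtx', 'camera_from_world']
{'time': 0.1, 'joint_positions': array([-1.31491065,  0.32170835, -0.0700852 ,  1.4515858 ,  0.02258   ,
        1.37080331, -0.05689089]), 'qd': array([ 8.04872719e-04, -6.59181349e-05, -7.84698337e-04, -4.02390504e-03,
       -1.29153633e-03,  4.34141668e-04, -4.04116717e-04]), 'joint_torque': array([-1.46558573e-04, -4.92574382e+01, -4.05745693e-01, -3.13398957e+01,
       -6.41888659e-02,  3.94749711e-02,  5.19700302e-05]), 'position': array([0.1555516 , 0.63058537, 0.22158074]), 'tool_rot': array([-1.3150562 , -1.02836466,  1.03054204]), 'ft_force': array([-0.25495574, -0.30330784,  0.64858183]), 'torque': array([ 0.00601994, -0.03637942, -0.01823462]), 'grip_width': 1.001460963577828} -0.0187
```

```bash
python3 - <<'E'
import cv2
for n in("side","top"):
    im=cv2.imread(f"pics/{n}0.png"); cv2.imwrite(f"pics/{n}0b.png",cv2.resize(im,(800,600),interpolation=cv2.INTER_CUBIC))
E
```

```text
(no output)
```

View pics/side0.png

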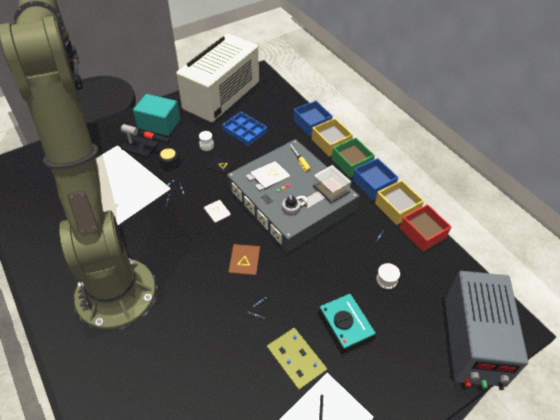

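View pics/top0.png

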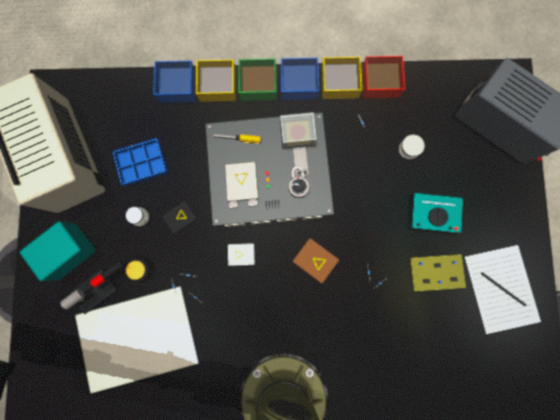

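```bash
python3 - <<'E'
import cv2
a=cv2.imread("pics/top0.png")[105:230,200:340]; cv2.imwrite("pics/top0c.png",cv2.resize(a,None,fx=4.8,fy=4.8,interpolation=cv2.INTER_CUBIC)[:600,:800])
a=cv2.imread("pics/side0.png")[140:245,220:360]; cv2.imwrite("pics/side0c.png",cv2.resize(a,None,fx=5.6,fy=5.6,interpolation=cv2.INTER_CUBIC)[:600,:800])
E
```

```text
(no output)
```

View pics/top0c.png

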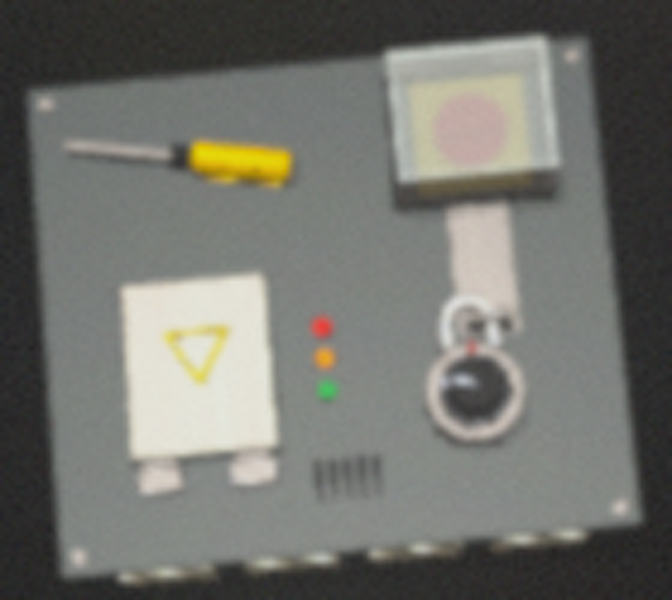

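View pics/side0c.png

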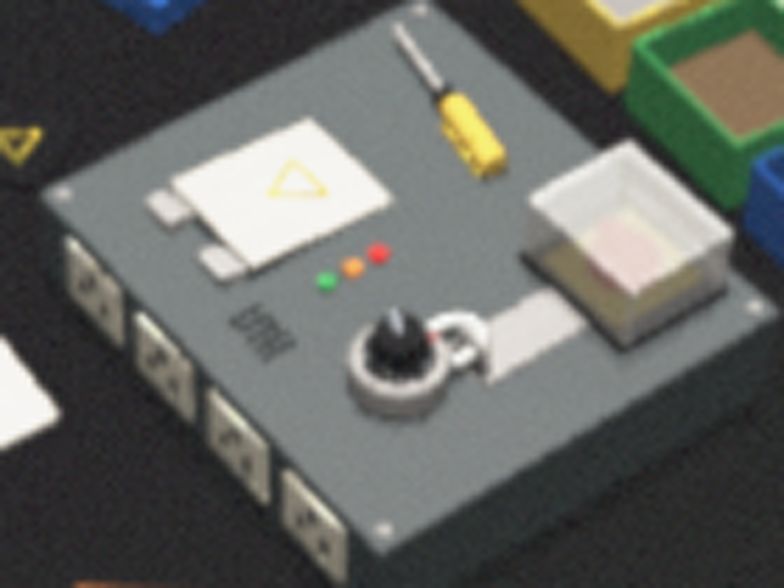

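```bash
cat > h.py <<'E'
import numpy as np,cv2
from scipy.optimize import least_squares
from scipy.spatial.transform import Rotation as R
def load(n,s): return dict(np.load(f"pics/{n}{s}.npz"))
def proj(d,P):
    P=np.atleast_2d(P).astype(float); T=d["camera_from_world"]
    c=P@T[:3,:3].T+T[:3,3]; c=c*[1,-1,-1]; q=c@d["mtx"].T
    return q[:,:2]/q[:,2:]
def ray(d,uv,z):
    T=d["camera_from_world"]; r=np.linalg.solve(d["mtx"],[*uv,1.])*[1,-1,-1]
    o=-T[:3,:3].T@T[:3,3]; v=T[:3,:3].T@r
    return o+v*(z-o[2])/v[2]
def tri(ds,uvs,g=(0.6,0,.08)):
    return least_squares(lambda p:np.concatenate([(proj(d,p)-u).ravel() for d,u in zip(ds,uvs)]),g)
def snap(s):
    from bench import get_image
    for n in("side","top"):
        d=get_image(n); np.savez(f"pics/{n}{s}.npz",**d); cv2.imwrite(f"pics/{n}{s}.png",d["img"][:,:,::-1])
def crop(n,s,c,w,h,f,out,pts=()):
    d=load(n,s); im=d["img"][:,:,::-1]; x0,y0=int(c[0]-w/2),int(c[1]-h/2)
    a=cv2.resize(np.ascontiguousarray(im[y0:y0+h,x0:x0+w]),None,fx=f,fy=f,interpolation=cv2.INTER_CUBIC)
    for p in pts:
        u=(proj(d,p)[0]+.5-[x0,y0])*f; cv2.circle(a,tuple(int(k) for k in u),3,(255,0,255),1)
    print(out,"off",x0,y0,"f",f,a.shape); cv2.imwrite(out,a)
E
python3 - <<'E'
from h import *
t,s=load("top",0),load("side",0)
ct=(np.array([[28,92],[587,38],[640,522],[62,577]])/4.8+[200,105])-.5
cs=(np.array([[415,3],[775,315],[385,550],[45,195]])/5.6+[220,140])-.5
L=np.array([[.14,.16],[.14,-.16],[-.14,-.16],[-.14,.16]])
def W(p):
    c,n=np.cos(p[2]),np.sin(p[2]); return np.c_[L@np.array([[c,n],[-n,c]])+p[:2],np.full(4,.07)]
for w in("both","top","side"):
    f=lambda p:np.concatenate(([(proj(t,W(p))-ct).ravel()] if w!="side" else [])+([(proj(s,W(p))-cs).ravel()] if w!="top" else []))
    r=least_squares(f,[.65,0,0]); print(w,r.x,np.round(r.fun,1))
E
```

```text
both [0.61280908 0.0303646  0.0808166 ] [ 0.1 -0.3  0.1 -0.6  0.7 -0.3  0.6  0.1  0.8 -1.3  0.3 -0.6 -1.3  0.6
 -1.5 -0.4]
top [0.61213147 0.0313692  0.07709583] [-0.1 -0.3 -0.1 -0.1  0.1  0.2  0.   0.2]
side [0.61337164 0.02861273 0.08695035] [ 0.8 -1.1  0.8 -0.7 -0.4  1.  -1.2  0.2]
```

```bash
python3 - <<'E'
from h import *
crop("top",0,(299,183),36,44,13,"pics/tp0.png")
crop("side",0,(294,204),50,36,14,"pics/sp0.png")
E
```

```text
pics/tp0.png off 281 161 f 13 (572, 468, 3)
pics/sp0.png off 269 186 f 14 (504, 700, 3)
```

View pics/tp0.png

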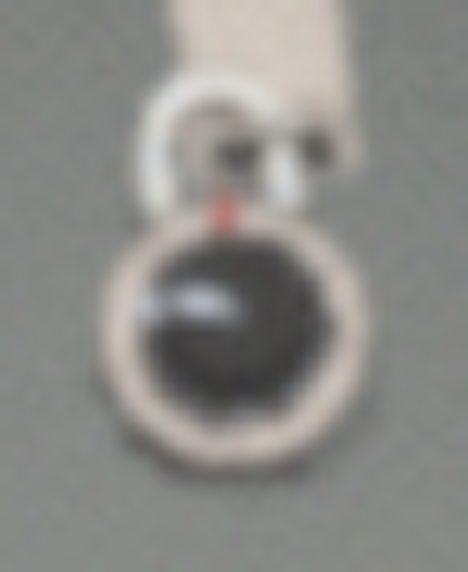

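View pics/sp0.png

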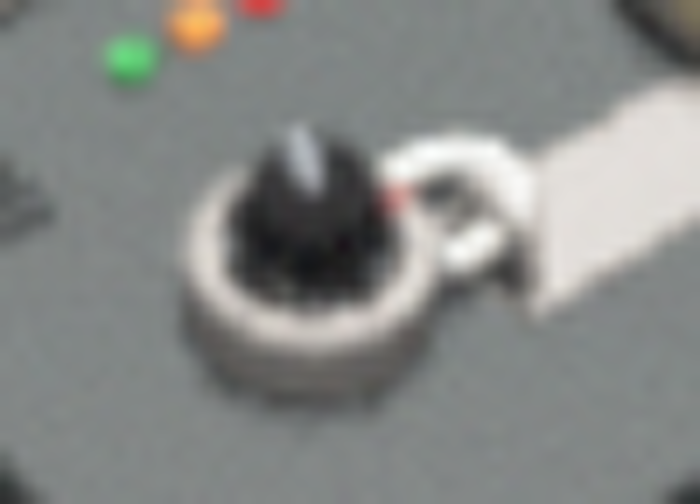

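```bash
cat >> h.py <<'E'
def lock(p,z0=.07):
    x,y,a=p[:3]; th=p[3]; t=np.linspace(0,2*np.pi,72,endpoint=False); c,s=np.cos(a),np.sin(a)
    def w(P): P=np.atleast_2d(P); return np.c_[x+c*P[:,0]-s*P[:,1],y+s*P[:,0]+c*P[:,1],z0+P[:,2]]
    ci=lambda r,z:w(np.c_[r*np.cos(t),r*np.sin(t),0*t+z])
    ln=w(np.c_[np.linspace(2,20,12)*1e-3*np.cos(th),np.linspace(2,20,12)*1e-3*np.sin(th),np.r_[np.full(8,.044),np.full(4,.028)]])
    return dict(rim=ci(.027,.024),knob=ci(.014,.044),skirt=ci(.0205,.028),line=ln,red=w([[.024,0,.024]]),bow=w([[.0535+ (p[4] if len(p)>4 else 0),0,.012]]))
E
python3 - <<'E'
from h import *
t,s=load("top",0),load("side",0)
pt=lambda u:np.array(u)/13+[281,161]-.5
ps=lambda u:np.array(u)/14+[269,186]-.5
# observations: rim center, line etc
print("rim top->",ray(t,pt((233,335)),.094),"red top",ray(t,pt((227,210)),.094),"red side",ray(s,ps((395,200)),.094))
print("line end top",ray(t,pt((148,308)),.098), "line inner top",ray(t,pt((230,305)),.114))
print("line top side",ray(s,ps((300,130)),.114),ray(s,ps((313,185)),.114))
print("rim side c",ray(s,ps((312,240)),.094))
p=[*ray(t,pt((233,335)),.094)[:2],.08,1.2]
for n,d,c,wh,f in(("top",t,(299,183),(36,44),13),("side",s,(294,204),(50,36),14)):
    crop(n,0,c,*wh,f,f"pics/{n}ov.png",np.concatenate(list(lock(p).values())))
a,b=cv2.imread("pics/topov.png"),cv2.imread("pics/sideov.png")
o=np.zeros((600,1170,3),np.uint8);o[:572,:468]=a;o[:504,470:]=b; cv2.imwrite("pics/ov.png",cv2.resize(o,(800,410)))
E
```

```text
rim top-> [ 0.55501595 -0.0486081   0.094     ] red top [ 0.58059724 -0.04795215  0.094     ] red side [ 0.58005105 -0.0494362   0.094     ]
line end top [ 0.56005518 -0.0316197   0.098     ] line inner top [ 0.55717571 -0.04751722  0.114     ]
line top side [ 0.56353451 -0.03618411  0.114     ] [ 0.55732991 -0.05064296  0.114     ]
rim side c [ 0.55860379 -0.04943983  0.094     ]
pics/topov.png off 281 161 f 13 (572, 468, 3)
pics/sideov.png off 269 186 f 14 (504, 700, 3)
```

View pics/ov.png

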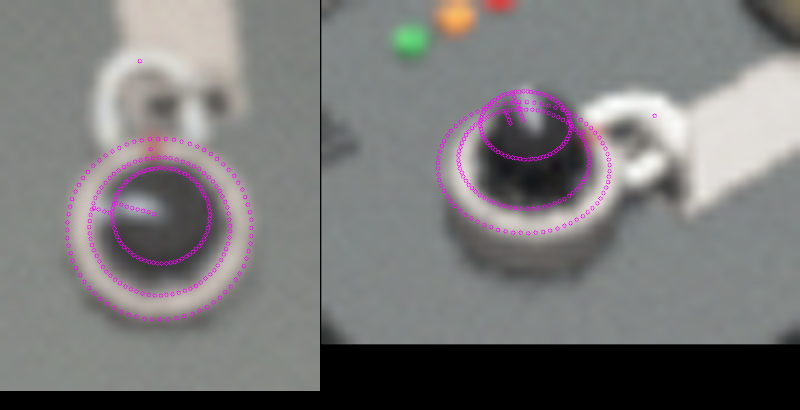

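```bash
python3 - <<'E'
from h import *
t,s=load("top",0),load("side",0)
pt=lambda u:np.array(u)/13+[281,161]-.5
B=np.array([.6125,.031]);a=.078;Rb=np.array([[np.cos(a),np.sin(a)],[-np.sin(a),np.cos(a)]])
bx=lambda w:np.round(Rb@(w[:2]-B)*1e3,1)
for nm,u,z in(("inner",(235,150),.085),("outer",(318,150),.085),("rim",(233,335),.094),("red",(227,210),.094),("bowL",(152,140),.082),("bowR",(288,150),.082),("bowtop",(222,85),.082)):
    w=ray(t,pt(u),z); print(nm,w.round(4),"box mm",bx(w))
ct=lambda u:np.array(u)/4.8+[200,105]-.5
for nm,u,z in(("cTL",(122,286),.075),("cTR",(262,274),.075),("cBR",(277,446),.084),("cBL",(131,459),.084),("catchL",(160,476),.078),("catchR",(255,468),.078),("guard",(388,50),.122),("guardBR",(562,177),.122),("guardBL",(396,178),.122)):
    w=ray(t,ct(u),z); print(nm,w.round(4),"box mm",bx(w))
print(R.from_rotvec([-1.3150562 , -1.02836466,  1.03054204]).as_matrix().round(3))
E
```

```text
inner [ 0.595  -0.0501  0.085 ] box mm [-23.8 -79.5]
outer [ 0.5946 -0.067   0.085 ] box mm [-25.4 -96.3]
rim [ 0.555  -0.0486  0.094 ] box mm [-63.5 -74.9]
red [ 0.5806 -0.048   0.094 ] box mm [-38.  -76.2]
bowL [ 0.5981 -0.0333  0.082 ] box mm [-19.4 -63. ]
bowR [ 0.5954 -0.061   0.082 ] box mm [-24.2 -90.4]
bowtop [ 0.6093 -0.0479  0.082 ] box mm [ -9.4 -78.4]
cTL [0.623  0.1467 0.075 ] box mm [ 19.4 114.5]
cTR [0.6283 0.0682 0.075 ] box mm [18.6 35.9]
cBR [0.5292 0.0599 0.084 ] box mm [-80.8  35.3]
cBL [0.5235 0.14   0.084 ] box mm [-80.2 115.6]
catchL [0.5147 0.1249 0.078 ] box mm [-90.2 101.3]
catchR [0.5182 0.0726 0.078 ] box mm [-90.8  48.8]
guard [ 0.739  -0.0048  0.122 ] box mm [123.3 -45.6]
guardBR [ 0.6661 -0.0969  0.122 ] box mm [  43.4 -131.7]
guardBL [ 0.6674 -0.008   0.122 ] box mm [ 51.7 -43.1]
[[ 0.239 -0.    -0.971]
 [ 0.971 -0.002  0.239]
 [-0.002 -1.    -0.   ]]
```

Request:
{"api": "drive_tool", "payload": {
  "increments": "0 -40 0 0 255; -26.2 0 -31.9 0 255; -26.2 0 -31.9 0 255; -26.2 0 -31.9 0 255; -26.2 0 -31.9 0 255; -26.2 0 -31.9 0 255; -26.2 0 -31.9 0 255; -26.2 0 -31.9 0 255; -26.2 0 -31.9 0 255; -26.2 0 -31.9 0 255; -26.2 0 -31.9 0 255; -26.2 0 -31.9 0 255; -26.2 0 -31.9 0 255; -26.2 0 -31.9 0 255; -26.2 0 -31.9 0 255; -26.2 0 -31.9 0 255; -26.2 0 -31.9 0 255; 0 0 0 0 255",
  "squeeze": 30
}}

```text
time: 2.35
position: [0.552, 0.0977, 0.2621]
tool_rot: [-1.318, -1.023, 1.026]
ft_force: [-0.4, -0.0, 0.1]
grip_width: 0.007
```

Request:
{"api": "drive_tool", "payload": {
  "increments": "3 40 1.8 0 255; 0 50 0 0 255; 0 50 0 0 255; 0 25 0 0 255; 0 0 0 0 255"
}}

```text
time: 2.98
position: [0.5473, 0.1059, 0.0953]
tool_rot: [-1.311, -1.026, 1.034]
ft_force: [0.1, 0.6, -0.7]
grip_width: 0.007
```

```bash
python3 - <<'E'
from h import *
from bench import ctrl
snap(1); st=ctrl.get_state(); print(st["position"],st["joint_positions"].round(2))
P=st["position"]
crop("top",1,(245,185),70,60,8,"pics/t1.png",[P])
crop("side",1,(275,180),80,60,8,"pics/s1.png",[P])
a,b=cv2.imread("pics/t1.png"),cv2.imread("pics/s1.png"); cv2.imwrite("pics/ts1.png",cv2.resize(np.hstack([a,b]),(800,320)))
E
```

```text
[0.55009565 0.10602227 0.09840539] [-0.64  0.24  0.45  1.84 -0.12  1.09  1.19]
pics/t1.png off 210 155 f 8 (480, 560, 3)
pics/s1.png off 235 150 f 8 (480, 640, 3)
```

View pics/ts1.png

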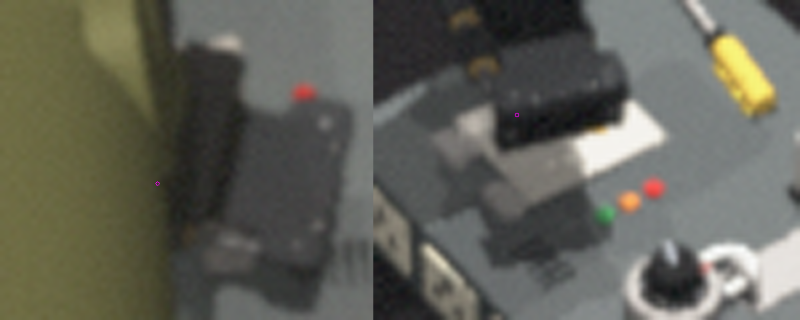

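Request:
{"api": "drive_tool", "payload": {
  "increments": "-4 10 0 0 255; 0 8 0 0 255; 0 4 0 0 255; 0 0 0 0 255; 0 0 0 0 255"
}}

```text
time: 3.7
position: [0.549, 0.1012, 0.0758]
tool_rot: [-1.314, -1.029, 1.029]
ft_force: [-0.5, -0.8, 2.5]
grip_width: 0.005
```

Request:
{"api": "drive_tool", "payload": {
  "increments": "0 3 0 0 255; 0 3 0 0 255; 0 0 0 0 255; 0 0 0 0 255"
}}

```text
time: 4.2
position: [0.5489, 0.1012, 0.0704]
tool_rot: [-1.314, -1.029, 1.029]
ft_force: [-4.1, -1.4, 9.4]
grip_width: 0.007
```

Request:
{"api": "drive_tool", "payload": {
  "increments": "0 2 0 0 255; 0 2 0 0 255; 0 0 0 0 255; 0 0 0 0 255"
}}

```text
time: 4.7
position: [0.549, 0.1012, 0.0703]
tool_rot: [-1.312, -1.029, 1.028]
ft_force: [-13.9, -3.3, 35.9]
grip_width: 0.008
```

Request:
{"api": "drive_tool", "payload": {
  "increments": "0 -4 0 0 255; 0 -30 0 0 200; 0 -50 0 0 100; -24 0 -7 0 100; -30 0 -8.7 0 100; -30 0 -8.7 0 100; -30 0 -8.7 0 100; -30 0 -8.7 0 100; 0 0 0 0 100; 0 0 0 0 100"
}}

```text
time: 5.95
position: [0.5549, -0.0472, 0.149]
tool_rot: [-1.313, -1.03, 1.03]
ft_force: [0.8, 0.1, -0.3]
grip_width: 0.605
```

```bash
python3 - <<'E'
from h import *
from bench import ctrl
snap(2); st=ctrl.get_state(); print(st["position"],st["joint_positions"].round(2),st["grip_width"])
P=st["position"]
crop("top",2,(270,170),150,125,4,"pics/t2.png",[P])
crop("side",2,(290,195),140,105,5.6,"pics/s2.png",[P])
a,b=cv2.imread("pics/t2.png"),cv2.imread("pics/s2.png"); a=cv2.resize(a,(420,350));b=cv2.resize(b,(467,350));cv2.imwrite("pics/ts2.png",cv2.resize(np.hstack([a,b]),(800,316)))
E
```

```text
[ 0.55501486 -0.04664669  0.14918572] [-0.47  0.19  0.56  1.8  -0.11  1.19  1.46] 0.6073869945889888
pics/t2.png off 195 107 f 4 (500, 600, 3)
pics/s2.png off 220 142 f 5.6 (588, 784, 3)
```

View pics/ts2.png

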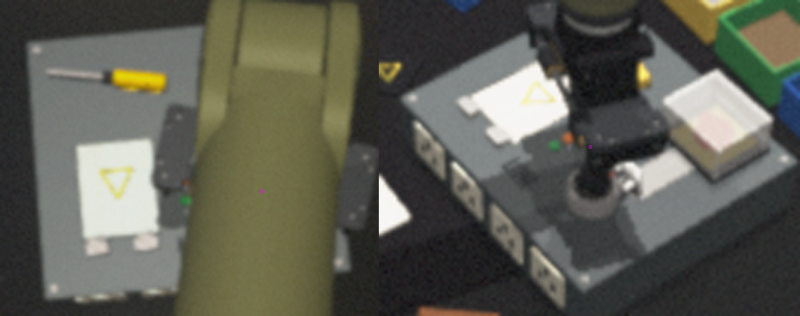

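View pics/s2.png

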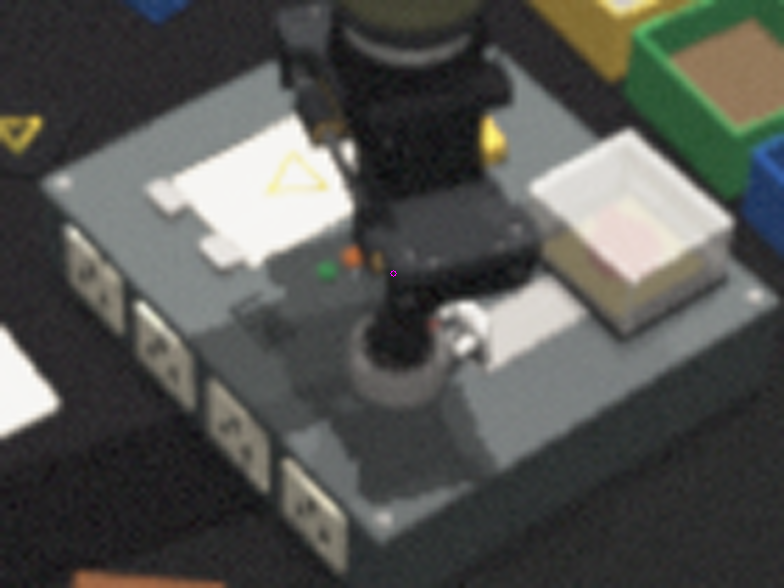

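Request:
{"api": "drive_tool", "payload": {
  "increments": "-1.8 20 -2 0 100; 0 20 0 0 100; 0 7.5 0 0 100; 0 0 0 0 100; 0 0 0 0 100"
}}

```text
time: 6.68
position: [0.5572, -0.0504, 0.1029]
tool_rot: [-1.314, -1.031, 1.029]
ft_force: [-0.1, -0.0, -0.3]
grip_width: 0.611
```

Request:
{"api": "drive_tool", "payload": {
  "increments": "0 2 0 0 100; 0 0 0 0 160; 0 0 0 0 200; 0 0 0 0 255; 0 0 0 0 255; 0 0 0 0 255",
  "squeeze": 30
}}

```text
time: 7.42
position: [0.5566, -0.0503, 0.1001]
tool_rot: [-1.314, -1.03, 1.029]
ft_force: [0.9, 2.0, 0.6]
grip_width: 0.311
```

Request:
{"api": "drive_tool", "payload": {
  "increments": "0 0 0 7.6 255; 0 0 0 7.6 255; 0 0 0 7.6 255; 0 0 0 7.6 255; 0 0 0 7.6 255; 0 0 0 7.6 255; 0 0 0 7.6 255; 0 0 0 7.6 255; 0 0 0 7.6 255; 0 0 0 7.6 255; 0 0 0 0 255; 0 0 0 0 255"
}}

```text
time: 8.93
position: [0.5568, -0.0504, 0.1002]
tool_rot: [-1.57, -0.004, 0.004]
ft_force: [1.2, 0.8, 0.6]
grip_width: 0.312
```

```bash
python3 - <<'E'
from h import *
from bench import ctrl
snap(3); st=ctrl.get_state(); print(st["position"],st["joint_positions"].round(2),st["grip_width"],st["ft_force"],st["torque"])
P=st["position"]; print(R.from_rotvec(st["tool_rot"]).as_matrix().round(3))
crop("side",3,(295,200),70,52,11,"pics/s3.png",[P])
E
```

```text
[ 0.55676168 -0.05033612  0.1001875 ] [-0.61  0.27  0.75  1.85 -0.21  1.1   0.22] 0.31058674824977067 [1.35872906 2.91453919 0.8053981 ] [ 0.29519619 -0.21689441  0.05606811]
[[ 1.     0.001 -0.004]
 [ 0.004  0.001  1.   ]
 [ 0.001 -1.     0.001]]
pics/s3.png off 260 174 f 11 (572, 770, 3)
```

View pics/s3.png

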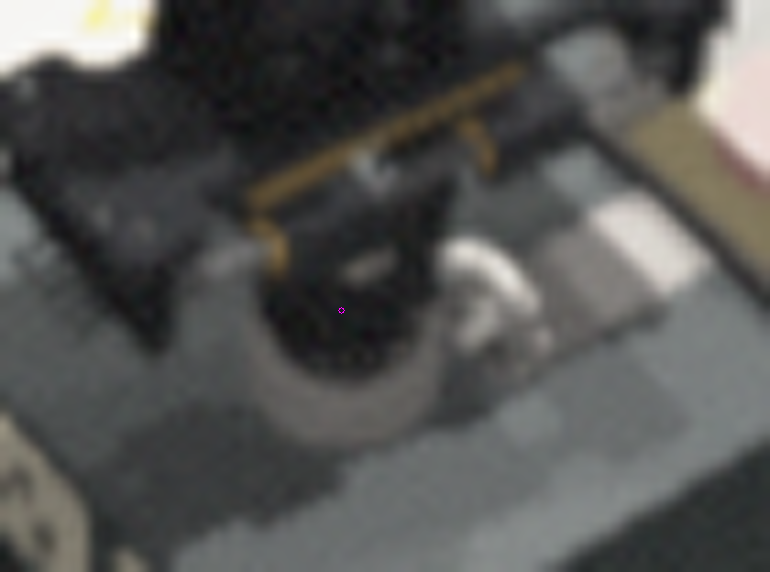

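View pics/top3.png

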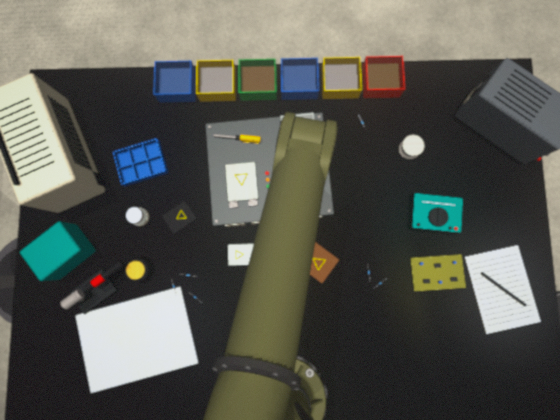

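Request:
{"api": "drive_tool", "payload": {
  "increments": "0 0 0 0 100; 0 0 0 0 100; 0 0 0 0 100; 0 -25 0 0 100; 0 -25 10 0 100; 0 0 50 0 100; 0 0 60 0 100; 0 0 0 0 100"
}}

```text
time: 10.02
position: [0.5556, 0.0759, 0.1497]
tool_rot: [-1.569, -0.009, 0.01]
ft_force: [0.1, -0.5, -0.1]
grip_width: 0.608
```

```bash
python3 - <<'E'
from h import *
from bench import ctrl
snap(4); st=ctrl.get_state(); print(st["position"],st["joint_positions"].round(2),st["grip_width"],st["ft_force"])
crop("side",4,(294,204),50,36,14,"pics/s4.png")
crop("top",4,(299,183),36,44,13,"pics/t4.png")
E
```

```text
[0.55599087 0.06958583 0.1498719 ] [-0.79  0.21  0.7   1.79 -0.14  1.19 -0.04] 0.6057524488820819 [-0.19874709  0.17773399  0.52611914]
pics/s4.png off 269 186 f 14 (504, 700, 3)
pics/t4.png off 281 161 f 13 (572, 468, 3)
```

View pics/s4.png

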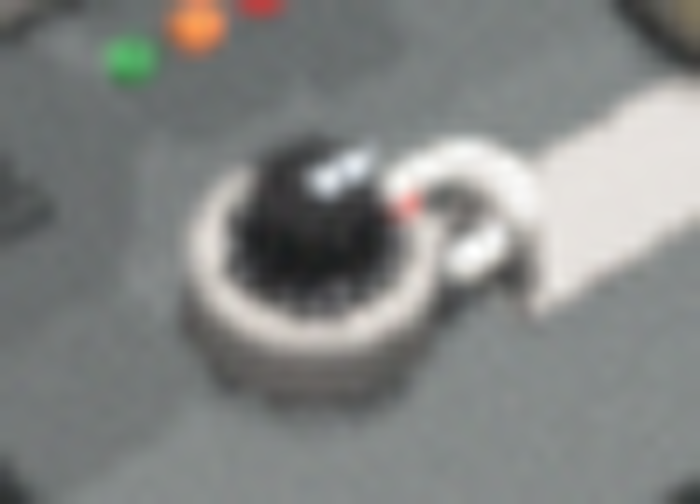

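View pics/t4.png

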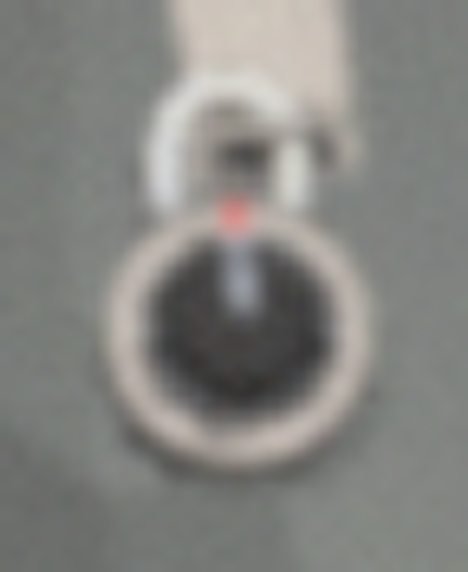

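```bash
python3 - <<'E'
from h import *
t,s=load("top",4),load("side",4)
im=t["img"][161:205,281:317].astype(float)
# red centroid
r=im[...,0]-im[...,1:].mean(2); ys,xs=np.where(r>30); w=r[ys,xs]; u=np.array([(xs*w).sum()/w.sum()+281,(ys*w).sum()/w.sum()+161]); print("red",u,ray(t,u,.094).round(4))
pt=lambda u:np.array(u)/13+[281,161]-.5
for nm,u,z in(("rimc",(240,337),.094),("lout",(235,243),.098),("lin",(243,305),.114),("inner",(245,150),.085),("outer",(325,150),.085),("bowL",(163,150),.082),("bowR",(295,150),.082),("bowtop",(230,85),.082)):
    print(nm,ray(t,pt(u),z).round(4))
p=[.5545,-.0498,.035,0.0]
c=np.concatenate([lock(p)[k] for k in("rim","knob","skirt","red","bow","line")])
crop("top",4,(299,183),36,44,13,"pics/t4o.png",c)
E
```

```text
red [298.64317181 177.01762115] [ 0.5796 -0.0497  0.094 ]
rimc [ 0.5546 -0.05    0.094 ]
lout [ 0.573  -0.0493  0.098 ]
lin [ 0.5571 -0.0501  0.114 ]
inner [ 0.5949 -0.0522  0.085 ]
outer [ 0.5946 -0.0684  0.085 ]
bowL [ 0.5959 -0.0355  0.082 ]
bowR [ 0.5954 -0.0624  0.082 ]
bowtop [ 0.6092 -0.0495  0.082 ]
pics/t4o.png off 281 161 f 13 (572, 468, 3)
```

View pics/t4o.png

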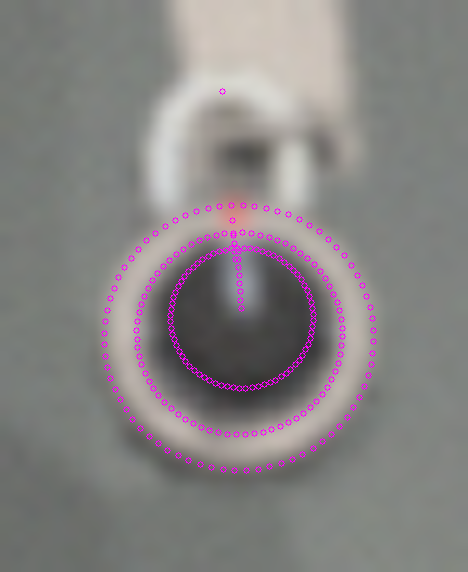

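Request:
{"api": "drive_tool", "payload": {
  "increments": "0 0 -50 0 100; 0 0 -50 0 100; 0 0 -20 0 100; 0 20 0 0 100; 0 20 0 0 100; 0 10 0 0 100; 0 0 0 0 100; 0 0 0 0 180; 0 0 0 0 255; 0 0 0 0 255; 0 0 0 0 255; 0 0 0 0 255",
  "squeeze": 35
}}

```text
time: 11.62
position: [0.5568, -0.0506, 0.1004]
tool_rot: [-1.571, -0.003, 0.002]
ft_force: [0.4, -0.1, 2.5]
grip_width: 0.31
```

Request:
{"api": "drive_tool", "payload": {
  "increments": "0 -1 0 0 255; 0 0 0 0 255; -3 0 -0.2 0 255; -3 0 -0.2 0 255; -3 0 -0.2 0 255; -2 0 -0.2 0 255; -2 0 -0.2 0 255; 0 0 0 0 255"
}}

```text
time: 12.62
position: [0.5433, -0.0516, 0.1011]
tool_rot: [-1.57, -0.002, 0.002]
ft_force: [1.9, -0.0, -5.2]
grip_width: 0.311
```

Request:
{"api": "drive_tool", "payload": {
  "increments": "-3 0 -0.2 0 255; -3 0 -0.2 0 255; -3 0 -0.2 0 255; -3 0 -0.2 0 255; -2 0 -0.2 0 255; 0 0 0 0 255"
}}

```text
time: 13.38
position: [0.5307, -0.0526, 0.1014]
tool_rot: [-1.571, -0.005, -0.0]
ft_force: [5.6, 0.7, -6.9]
grip_width: 0.308
```

Request:
{"api": "drive_tool", "payload": {
  "increments": "-2 0 -0.1 0 255; -1 0 -0.1 0 255; 0 0 0 0 255"
}}

```text
time: 13.75
position: [0.5304, -0.0526, 0.1019]
tool_rot: [-1.571, -0.01, -0.005]
ft_force: [12.6, 1.4, -11.7]
grip_width: 0.307
```

Request:
{"api": "drive_tool", "payload": {
  "increments": "-2 0 -0.1 0 255; 0 0 0 0 255"
}}

```text
time: 14.0
position: [0.5301, -0.0525, 0.1024]
tool_rot: [-1.571, -0.013, -0.007]
ft_force: [16.4, 1.8, -12.7]
grip_width: 0.312
```

Request:
{"api": "drive_tool", "payload": {
  "increments": "3 0 0.2 0 255; 3 0 0.2 0 255; 0 0 0 0 255; 0 0 0 0 255"
}}

```text
time: 14.5
position: [0.5308, -0.0528, 0.1012]
tool_rot: [-1.571, -0.003, 0.001]
ft_force: [4.4, 0.3, -4.1]
grip_width: 0.307
```

```bash
python3 - <<'E'
from h import *
from bench import ctrl
snap(5); st=ctrl.get_state(); print(st["position"],st["joint_positions"].round(2),st["grip_width"],st["ft_force"],R.from_rotvec(st["tool_rot"]).as_matrix().round(3).tolist())
p=[.531,-.0525,.04,0,.02]
c=np.concatenate([lock(p,.072)[k] for k in("rim","red","bow")])
crop("side",5,(292,206),50,36,14,"pics/s5.png",c)
E
```

```text
[ 0.53082491 -0.05273739  0.10123108] [-0.64  0.21  0.77  1.91 -0.16  1.09  0.19] 0.30757581159636355 [ 4.44953076 -0.0619899  -3.8244924 ] [[1.0, 0.001, -0.002], [0.002, 0.0, 1.0], [0.001, -1.0, 0.0]]
pics/s5.png off 267 188 f 14 (504, 700, 3)
```

View pics/s5.png

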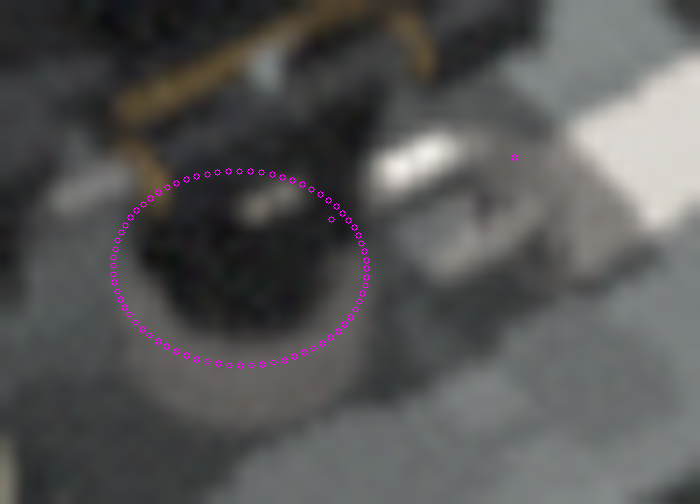

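Request:
{"api": "drive_tool", "payload": {
  "increments": "0 -1 0 0 255; 3 0 0.2 0 255; 2 0 0.5 -1 255; 0 0 0.5 -1.5 255; 0 0 0.5 -1 255; 0 0 0 0 255; 0 0 0 0 255"
}}

```text
time: 15.48
position: [0.5354, -0.051, 0.1021]
tool_rot: [-1.57, -0.05, 0.05]
ft_force: [0.2, -0.5, -4.3]
grip_width: 0.31
```

```bash
python3 - <<'E'
from h import *
from bench import ctrl
snap(6); st=ctrl.get_state(); print(st["position"],st["grip_width"],st["ft_force"],st["torque"],R.from_rotvec(st["tool_rot"]).as_matrix().round(3).tolist())
crop("side",6,(292,206),50,36,14,"pics/s6.png")
E
```

```text
[ 0.53540226 -0.05096713  0.10206496] 0.3102104691416764 [ 1.74103378  0.21323673 -3.5062577 ] [-0.1028804   0.03773178 -0.01702263] [[0.998, -0.0, -0.064], [0.064, 0.0, 0.998], [0.0, -1.0, 0.0]]
pics/s6.png off 267 188 f 14 (504, 700, 3)
```

View pics/s6.png

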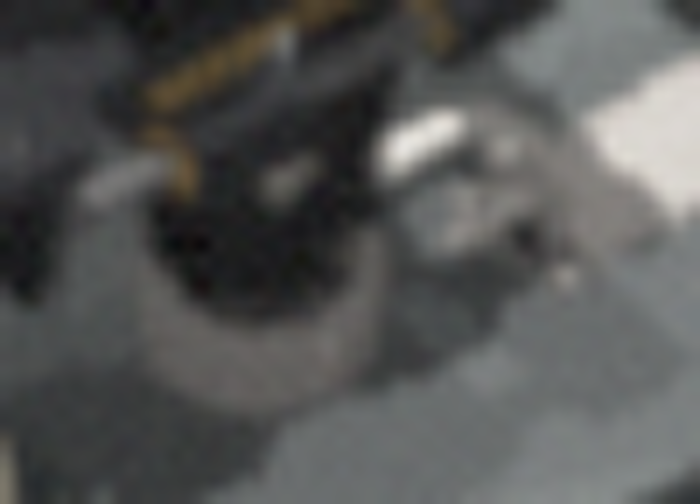

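Request:
{"api": "drive_tool", "payload": {
  "increments": "3 0 0 0 255; 3 0 0.1 0 255; 3 0 0 0 255; 3 0 0.1 0 255; 2 0 0 0 255; 0 0 0 0 255"
}}

```text
time: 16.32
position: [0.5495, -0.0499, 0.102]
tool_rot: [-1.57, -0.05, 0.05]
ft_force: [-0.2, -1.0, -4.2]
grip_width: 0.311
```

Request:
{"api": "drive_tool", "payload": {
  "increments": "3 0 0.1 0 255; 3 0 0.1 0 255; 3 0 0.1 0 255; 3 0 0.1 0 255; 1.5 0 0 0 255; 0 0 0 0 255; 0 0 0 0 255"
}}

```text
time: 17.2
position: [0.5627, -0.0486, 0.102]
tool_rot: [-1.57, -0.05, 0.05]
ft_force: [-0.2, 0.2, -4.3]
grip_width: 0.311
```

```bash
python3 - <<'E'
from h import *
from bench import ctrl
snap(7); st=ctrl.get_state(); print(st["position"],st["grip_width"],st["ft_force"],st["torque"])
crop("side",7,(296,204),50,36,14,"pics/s7.png")
E
```

```text
[ 0.56276381 -0.04858889  0.10206647] 0.3066663764910091 [ 0.57942662  0.08195983 -2.7830979 ] [-0.1028501   0.02392177  0.01568453]
pics/s7.png off 271 186 f 14 (504, 700, 3)
```

View pics/s7.png

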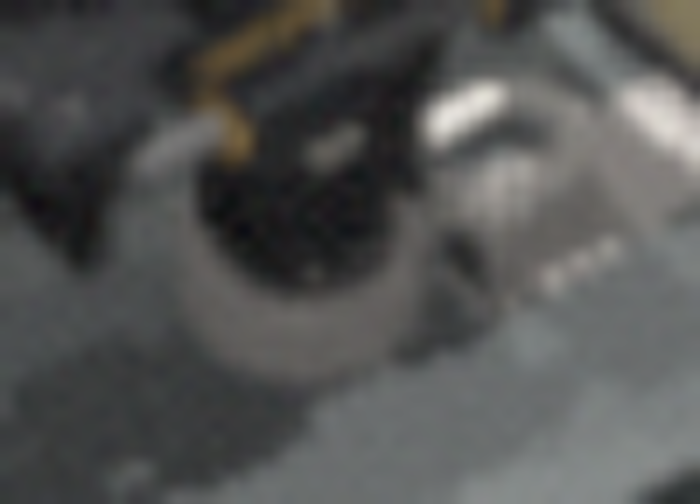

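Request:
{"api": "drive_tool", "payload": {
  "increments": "0 -2 0 0 255; 0 -2 0 0 255; 0 -2 0 0 255; 0 -2 0 0 255; 0 0 0 0 255"
}}

```text
time: 17.92
position: [0.563, -0.0486, 0.1103]
tool_rot: [-1.57, -0.05, 0.05]
ft_force: [0.5, 0.1, -4.1]
grip_width: 0.31
```

Request:
{"api": "drive_tool", "payload": {
  "increments": "0 -6 0 0 255; 0 -10 0 0 255; 0 -15 0 0 255; 0 -20 0 0 255; 0 -20 0 0 255; 0 -20 0 0 255; 0 -20 0 0 255; 0 -12 0 0 255; 0 -6 0 0 255; 0 0 0 0 255; 0 0 0 0 255; 0 0 0 0 255"
}}

```text
time: 19.42
position: [0.5625, -0.0485, 0.2384]
tool_rot: [-1.57, -0.049, 0.051]
ft_force: [-0.3, -0.5, -3.7]
grip_width: 0.308
```

```bash
python3 - <<'E'
from h import *
from bench import ctrl
snap(8); st=ctrl.get_state(); print(st["position"],st["grip_width"],st["ft_force"],st["torque"],st["qd"].round(3))
print(proj(load("side",8),st["position"]))
crop("side",8,(300,170),140,105,5.6,"pics/s8.png")
E
```

```text
[ 0.56263535 -0.04861128  0.2386219 ] 0.3120659983736541 [ 0.28170761  0.59415833 -3.30774738] [-0.07265629  0.11122713  0.00485369] [ 0.001 -0.002 -0.    -0.004 -0.    -0.    -0.001]
[[293.4139572  168.31767606]]
pics/s8.png off 230 117 f 5.6 (588, 784, 3)
```

View pics/s8.png

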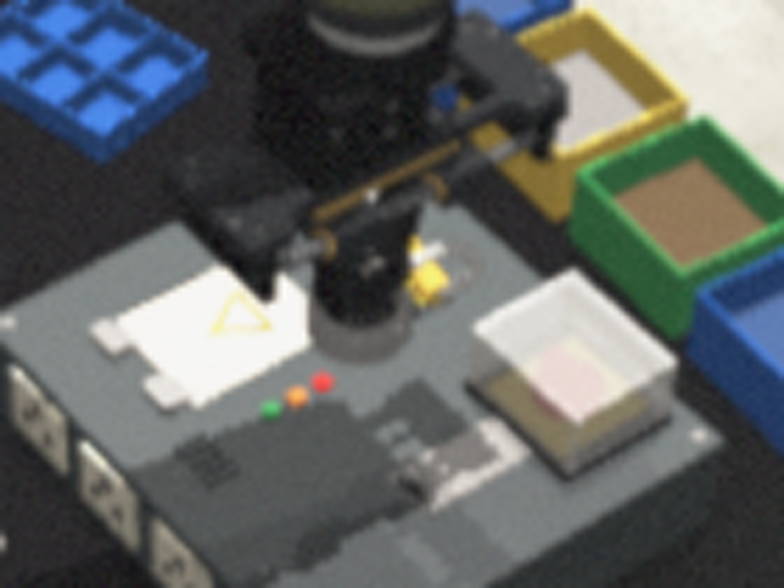

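View pics/top8.png

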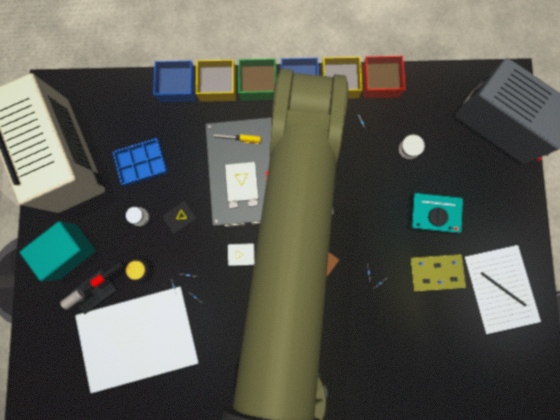

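```bash
python3 - <<'E'
from h import *
P=np.array([.5626,-.0486]); p=[*P,.068,0,.02]
# side camera offset ~ use as is
z0=.2386-.0305
c=[]
L=lock(p,z0); c=np.concatenate([L["rim"],L["bow"],lock([*P,.068,0,0.],z0)["bow"]])
crop("side",8,(303,165),50,36,14,"pics/s8z.png",c)
B=np.array([.6125,.031]);a=.078;M=np.array([[np.cos(a),-np.sin(a)],[np.sin(a),np.cos(a)]])
pts=[]
for z in(.070,.079):
    for y in(.035,.115): pts.append([*(M@[-.081,y]+B),z])
crop("side",8,(265,178),50,36,14,"pics/s8c.png",pts); crop("side",0,(265,178),50,36,14,"pics/s0c.png",pts)
o=np.hstack([cv2.imread(f"pics/{n}.png") for n in("s0c","s8c")]); cv2.imwrite("pics/cv.png",cv2.resize(o,(800,288)))
E
```

```text
pics/s8z.png off 278 147 f 14 (504, 700, 3)
pics/s8c.png off 240 160 f 14 (504, 700, 3)
pics/s0c.png off 240 160 f 14 (504, 700, 3)
```

View pics/s8z.png

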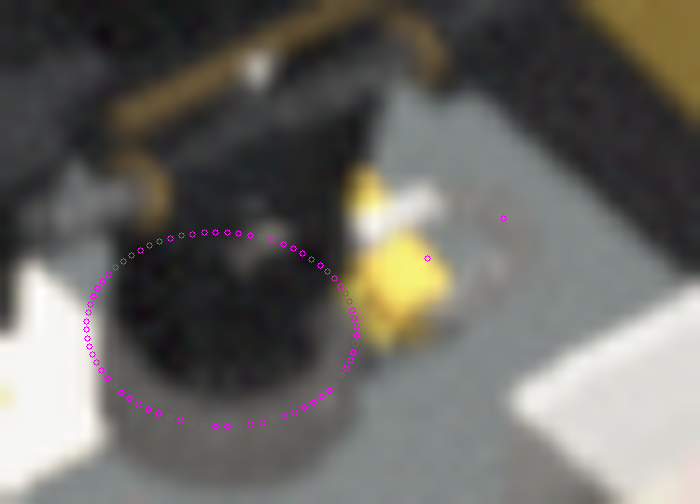

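View pics/cv.png

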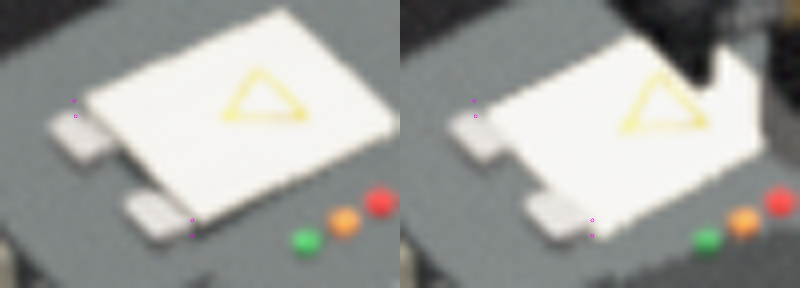

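```bash
python3 - <<'E'
from bench import ctrl,workorder
s=ctrl.get_state(); print(s["time"],s["position"],s["grip_width"],abs(s["qd"]).max())
print(workorder.close_job())
E
```

```text
19.525 [ 0.56263535 -0.04861128  0.2386219 ] 0.3120659983736541 0.004026309039506286
the job is handed in; nothing more can be done
None
```

The job was handed in at 19.5 s of robot time. The cover is down, and the open padlock is held still over the box.

- **Cover:** I pressed it until it stopped moving at z ≈ 70 mm, with the push peaking at about 36 N. In the last side picture the gap under its near edge is gone, so it looks flush.
- **Dial:** I turned it 76° clockwise, four clicks, then let go and moved the hand away to look. The top picture showed the white line pointing at the red mark.
- **Shackle:** I pulled the lock back until it met a firm stop after about 27 mm. The bow's position in the last picture fits fully open, to about one pixel (2–3 mm).
- **Unhooking:** I raised the lock 2 mm, carried it forward square to the box and lifted it. I saw no contact force beyond its own weight.
- **Final hold:** The grip opening was steady and the joint speeds were almost zero. The underside of the case was about 14 cm above the panel, dial up.
- **Everything else:** In the last top picture the parts the arm did not hide, including the screwdriver, looked unmoved.

**Checks that disagreed:** the two cameras differed by 2–4 mm on positions, which is about their calibration. The final opening could only be judged from the side view, because the arm hid the lock from above.

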